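Loosen the ratchet clamp on the assembly fixture

ROBOT

A 7-joint arm with a two-finger parallel gripper is mounted at the origin on the work surface. World frame = base frame: x ahead of the robot, y to its left, z up, the work surface at z = 0. Lengths are in m, angles in degrees, forces in N, time in s.
With the tool pointing down it reaches from about 0.425 to 0.875 m from the base axis. Payload 9.9 kg.
Tool frame: the origin (TCP) lies between the finger pads; the fingertips stand 22 mm ahead of it and the grasp point (between the pads) lies 3 mm ahead of it (robot.tcp_to_tips is the distance from the TCP to the fingertips, in m); z points along the fingers, y is the direction in which the jaws open and shut (so a half turn about z gives the same grasp; the last joint's range is limited). The gripper opens to 85 mm and grips with 20 to 120 N. Pads are 22 mm wide; open, the fingers measure 114 mm over their backs; the gripper's body (76 mm by 85 mm) begins 54 mm behind the grasp point. The pads swing forward as they close: fully open they stand 13 mm farther back than shut.
Start: joints at [71.287, 32.985, 1.427, 82.34, -0.859, 64.687, -3.237], TCP at [0.162, -0.655, 0.253] pointing down, gripper open.
Joint ranges: [-157.87, 157.87], [-19.46, 123.44], [-87.15, 90], [11.01, 140.99], [-62.26, 242.26], [9.8, 113.94], [-161.44, 161.44]. Speed limits (degrees/s): [127.2, 127.2, 172.46, 172.46, 180, 180, 180].

INTERFACE

Orientations are given as [roll, pitch, yaw] about the fixed x, y, z axes, in that order (R = Rz(yaw) Ry(pitch) Rx(roll)).
In Python, from station import robot, grab_frame, search_frame, spot_point gives the robot as it stands. The module is installed in compiled form; this text tells all that it offers.
- The arm moves only by the tool drive_tool, never from a script. Its argument "moves" is a list of rows, each a list of 7 numbers: the finger opening in mm, from 0 to 85.4, then the shift along the tool's x, y, z in mm, then the turn, a rotation vector about the tool's x, y, z in rad. In form: [[fingers, dx, dy, dz, ax, ay, az], ...]. A call has 1 to 10 rows; each row shifts and turns the commanded pose from where the row before left it, along the tool's axes as they then stand; what a row does not reach is not made up. A row lasts 1/12 s, in which the tool goes at most 41.7 mm and 7.16 degrees, less where a joint would pass 70% of its speed; a pose out of reach is approached as far as the arm can. A call with a gripper value outside its range is refused whole. The fingers move at their own pace and stop on an object; "squeeze" is the grip in N (left out, the last holds). Time passes only in rows, so rows that do not move let the fingers close. It gives the time, the measured TCP pose, the force and the opening at its end, in the units of the state.
- robot.sense(): the state, without advancing time (a new reading comes with each control period).
- grab_frame(name): name is "scene" or "top" or "wrist"; returns a dict with "image" (480x640x3 uint8, red, green, blue), "fx", "fy", "cx", "cy" (pixels), "T" (4x4, takes a point from camera to world coordinates). Camera axes: x right, y up, looking along -z (the intrinsics and any distortion apply to the point x, -y, -z); pixel columns grow to the right and rows downward; lengths in m; the calibration is good to about 2 mm. A picture is of the moment at which its call begins. There is no depth.
- robot.finish_job(): hands the job in, once; it reports no verdict.
Trained networks look in a picture, given as the dict that the camera call returned (one of the last four; its "shot" number tells which), for a name from the list of things; names that differ only in an ending like _2 or _b are one class to them, and where a whole thing is asked for, a point or a joint stands for the part that bears it (a point fixed in the world has none). Each returns a list of dicts, best first, with "p" (0 to 1); they miss things now and then, are a little off and sometimes report something else, mostly with a low value. They report only what shows in the picture. A call takes as long as a camera call. They do not tell look-alikes from the thing itself.
- search_frame(target, picture): "position" ([x, y, z] in m, in world coordinates, good to about 4 mm: the middle of the surface that is visible of it).
- spot_point(target, picture): "position" ([x, y, z] in m, in world coordinates, good to about 4 mm: a listed point, or the origin of a listed thing).
The state is a dict: "time": time; "joints": joint angles; "qd": joint speeds; "effort": joint torques, N m; "position": TCP position; "orientation": TCP orientation; "ft_force": force on the tool from outside, world axes, zero at the start; "wrist_torque": the same for the moment, N m; "finger_gap": opening from 0.0 (shut) to 1.0 (fully open).
Only numpy, scipy, OpenCV 4.12 (cv2) and the standard library are available. Lean on these libraries where they do the work, as an engineer would, in place of code of your own. Each camera call takes 0.05 s, during which the arm holds its last target.

TASK

The brass ring on the aluminium fixture is held down by a steel strap that turns with the hex bolt; free it. The ratchet on the bolt is still set to tighten: push the small tab of its direction lever across to the loosening side with a light touch (do not pinch it or lean on it), then swing the handle counter-clockwise (seen from above) until you clearly feel the strap press against its stop pin, and let go there. Do not turn the bolt tighter, turn it only through the ratchet and never by pushing the strap, ease off as soon as it meets the slender pin rather than straining it, and leave everything else on the bench in place.

Things in the scene. Friction and masses are not known exactly. Their poses are not given: they have to be found in the camera images.
- fixture: fixed aluminium base plate, 155 x 150 mm, top face 20 mm above the bench. Origin on the bench directly under the bolt's vertical axis; z up. The plate runs from x = -45 to +110 mm and y = -53 to +97 mm in its own frame. At the start the strap points along its +x and the handle sticks out over the bench on the side of -y, beyond the plate
- bolt_axis (a point): point on the vertical axis of the bolt, on the top of the ratchet's round head, 62 mm above the bench. Bolt, strap and ratchet all turn about this vertical axis
- ratchet (a joint): angle of the ratchet handle about the bolt's vertical axis, rad, growing counter-clockwise seen from above; at value q the handle points out from the axis at q - 2.18 rad in the fixture's frame. 16 teeth: before the ratchet catches, the handle swings idle by up to 0.4 rad; idling takes 0.15 to 0.45 N m (it clicks)
- handle_grip (a point): point on the centre line of the round rubber grip (18 mm thick, 90 to 170 mm from the bolt's axis), 125 mm from that axis and 53 mm above the bench; its x axis points from the bolt's axis out along the handle, z up. The handle is level; the ratchet's round head is 48 mm across, 44 to 62 mm above the bench
- dir_lever (a joint): angle of the black direction lever on the ratchet, rad, about a vertical pivot on the handle's centre line 50 mm from the bolt's axis. It snaps over centre (0) and rests at -0.35 or +0.35 (or up to 0.2 short of it till the handle moves). Negative, as at the start: drives clockwise (tightens), idles counter-clockwise. Positive: drives counter-clockwise (loosens), idles clockwise
- lever_tab (a point): upright round tab of the lever, 10 mm thick, 64 to 84 mm above the bench; this point is on its axis at 78 mm. It stands 32 mm from the lever's pivot, toward the bolt. It starts 5 to 11 mm on the +y side of the handle (axes of handle_grip); to loosen it is pushed to the -y side (left as seen from the grip end). 2 to 3 N take it over; more than 15 N is leaning on it
- clamp (a joint): turn of the hex bolt with its strap, rad, 0 at the start, growing counter-clockwise seen from above (loosening). Stiff: it takes about 0.65 N m (5 N at handle_grip) to turn it and it stays where it is left
- strap_point (a point): point on the centre line of the dark steel strap (18 mm wide, 8 mm thick, 32 to 40 mm above the bench, reaching 75 mm from the axis), on its top face, 58 mm from the bolt's axis
- stop_track: dark arc-shaped track on the fixture carrying the stop: an upright steel pin 8 mm thick, top 48 mm above the bench, 58 mm from the bolt's axis, set anywhere along it (its place is not reported). Origin at bench height on the bolt's axis. The strap meets the pin after 0.55 to 0.95 rad of bolt turn; the push at handle_grip then rises stiffly above 5 N, and at about 19 N there the pin (30 N) bends
- part_ring: loose brass ring, 44 mm across, 11 mm high, lying on the fixture between four short pins under the strap; stays there
- spare_ring: bystander: another brass ring like it on the bench, 44 mm across, 11 mm high
- screw_jar: bystander: small glass jar with a metal lid, 38 mm across, 50 mm high, beside the fixture
- part_cup: bystander: low white cup, 40 mm across, 18 mm high, by the fixture, partly under the sweep of the handle
- tweezers: bystander: steel tweezers, 120 mm long, 8 mm high, lying beyond the handle's end
- screwdriver: bystander: screwdriver, 150 mm, lying on the bench to the right
- loupe: bystander: black eye loupe, 36 mm across, 30 mm high, at the back right
- dust_brush: bystander: small brush, 160 mm, lying on the bench to the right
There are look-alikes about, which are no part of the job. What is shaped like the part_ring but green, pink or purple is not meant.

How it is judged (in metres and radians):
On the way, in this order (a step that is already met when the one before it is completed fails the run):
1. the direction lever is over on the loosening side before the bolt is turned (value of joint dir_lever above 0.12 rad and value of joint clamp below 0.1 rad), for 0.2 s.
2. the strap has been brought up against its stop pin, pressing with at least 4 N (contact force between clamp and stop_track above 4 N and value of joint clamp above 0.45 rad), for 0.1 s.
At the end, for the whole second after the job is handed in: The strap has been turned off the ring and left at its stop pin (bolt turned more than 0.5 rad counter-clockwise), the direction lever is on the loosening side (joint above 0.12), the bolt is still and the brass ring lies in its place (55 to 69 mm from the bolt's axis) (value of joint clamp above 0.5 rad and value of joint dir_lever above 0.12 rad and velocity of joint clamp below 0.05 rad/s and horizontal distance between part_ring and fixture between 0.055 and 0.069 m); the robot touches nothing.
It fails at once if the bolt is turned tighter (more than 0.05 rad clockwise) (value of joint clamp below -0.05 rad).
It fails at once if the stop pin is strained (more than 30 N between strap and pin) (contact force between clamp and stop_track above 30 N).
It fails at once if the strap or bolt is pushed directly by the robot (more than 3 N) (contact force between any of the fingers, the arm and clamp above 3 N).
It fails at once if the direction lever is pinched or leaned on (more than 15 N) (contact force between any of the fingers, the arm and dir_lever above 15 N).
It fails at once if a bystander is moved by more than 20 mm (distance of any of spare_ring, screw_jar, part_cup, tweezers, screwdriver, loupe, dust_brush, part_ring from where it was at the start of the episode above 0.02 m).
It also fails if it takes over 72 s, if anything falls off the work surface, if the arm or the gripper's body presses on something with over 40 N, if the wrist force passes 120 N, or if a joint passes its speed limit or range.

## Working session

There is one attempt and no reset: what is moved stays moved. The work goes in short steps, Python scripts to look and compute and a tool call to move; the robot and the scene stay as the last step left them, time stands still between calls to the robot, and variables do not carry over. Pictures are saved under pics/ and viewed, and the job is handed in when it is done.

Besides the shell and the picture viewer there is one more tool, called after "Call:" as name(argument=value, ...), one argument or row to a line, values as JSON. drive_tool: Moves the arm, as the interface text tells. Its arguments: {"type":"object","properties":{"moves":{"type":"array","items":{"type":"array","items":{"type":"number"}}},"squeeze":{"type":"number"}},"required":["moves"]}

```bash
mkdir -p pics
cat > h.py <<'E'
from station import robot, grab_frame, search_frame, spot_point
import numpy as np, cv2
def save(f,n): cv2.imwrite('pics/'+n+'.png', cv2.cvtColor(f['image'],cv2.COLOR_RGB2BGR))
E
python3 - <<'E'
from h import *
s=robot.sense(); print({k:np.round(v,3) for k,v in s.items()})
for n in ['scene','top']:
    f=grab_frame(n); save(f,n+'0')
    print(n,np.round(f['T'][:3,3],3), f['fx'])
    for t in ['bolt_axis','handle_grip','lever_tab','strap_point','fixture','stop_track','part_ring','part_cup','screw_jar']:
        r=spot_point(t,f)
        print(t,[(np.round(d['position'],4).tolist(),round(d['p'],2)) for d in r[:3]])
E
```

```text
{'time': np.float64(0.0), 'joints': array([71.288, 33.03 ,  1.426, 82.385, -0.86 , 64.685, -3.236]), 'qd': array([ 0.05 , -0.026,  0.039,  0.056,  0.036,  0.082,  0.053]), 'effort': array([ 1.0000e-03, -7.6578e+01,  2.2510e+00, -2.8598e+01,  1.5000e-02,
        1.3000e-02,  0.0000e+00]), 'position': array([ 0.162, -0.655,  0.252]), 'orientation': array([-1.7991e+02,  6.0000e-03,  1.3911e+01]), 'ft_force': array([-0.821, -0.57 , -0.201]), 'wrist_torque': array([ 0.094, -0.002, -0.001]), 'finger_gap': np.float64(0.999)}
scene [ 1.013 -0.58   0.54 ] 439.6689649159678
bolt_axis []
handle_grip [([0.5004, 0.0401, 0.0572], 0.74), ([0.5738, 0.1406, 0.0008], 0.74)]
lever_tab [([0.5634, 0.1201, 0.0813], 0.63)]
strap_point [([0.634, 0.14, 0.0382], 0.86), ([0.7042, -0.0035, 0.0004], 0.62)]
fixture [([0.571, 0.1381, 0.0032], 0.87), ([0.6291, 0.1405, 0.0382], 0.43)]
stop_track [([0.4134, -0.2901, 0.0022], 0.49)]
part_ring [([0.5768, -0.0486, -0.0008], 0.62), ([0.7631, 0.1768, -0.0016], 0.58), ([0.6351, 0.1376, 0.0231], 0.46)]
part_cup [([0.6354, 0.1345, 0.0212], 0.69), ([0.5907, 0.0574, -0.0005], 0.64)]
screw_jar [([0.5001, 0.2373, -0.0042], 0.82), ([0.5614, 0.1216, 0.0778], 0.64), ([0.4115, -0.2868, -0.0001], 0.28)]
top [0.445 0.003 0.985] 511.37771134983336
bolt_axis [([0.5725, 0.1413, 0.0634], 0.84), ([0.5751, 0.1369, -0.0001], 0.41)]
handle_grip [([0.4979, 0.0392, 0.0526], 0.59)]
lever_tab [([0.5657, 0.1226, 0.0816], 0.67)]
strap_point []
fixture [([0.5761, 0.1369, -0.0042], 0.85), ([0.6981, -0.2999, 0.0022], 0.71)]
stop_track [([0.6406, 0.1373, 0.0193], 0.31)]
part_ring [([0.757, 0.1801, -0.0009], 0.72), ([0.4544, 0.1411, -0.0024], 0.66), ([0.5752, -0.0417, 0.0017], 0.5)]
part_cup [([0.5886, 0.0552, -0.0001], 0.59)]
screw_jar [([0.4992, 0.2347, 0.0012], 0.68)]
```

View pics/scene0.png

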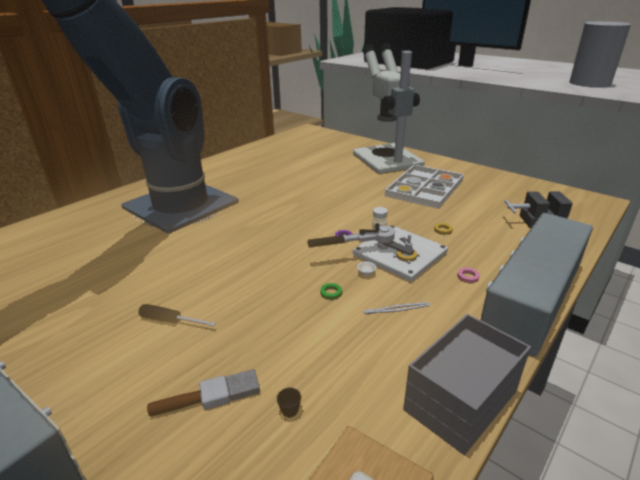

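View pics/top0.png

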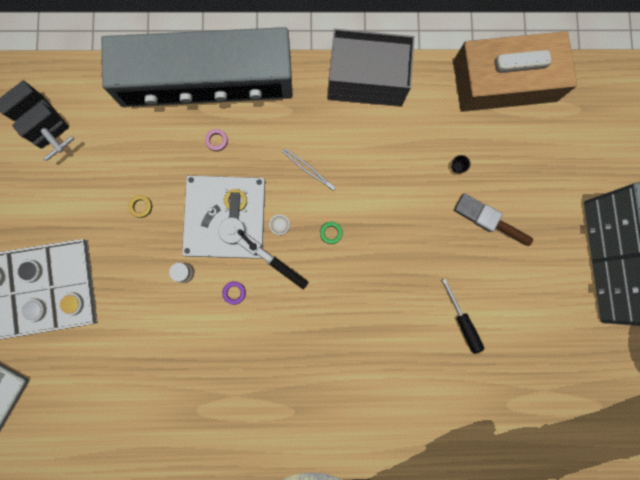

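The top view shows the bolt at about (231,231) and the strap pointing up to (235,200). The handle runs to the lower right, to (305,285), and the cup is at (280,225). Next I'll plan the approach to hover beside the tab.

```bash
cat >> h.py <<'E'
def plan(target,yaw,n,grip,start=None):
    """equal-step rows; shift in tool axes at row start; tool down"""
    s=robot.sense(); p=np.array(s['position']) if start is None else np.array(start[:3]); y=np.radians(s['orientation'][2] if start is None else start[3])
    dy=(np.radians(yaw)-y+np.pi)%(2*np.pi)-np.pi
    d=(np.array(target)-p)/n
    for i in range(n):
        a=y+dy*i/n
        x=np.array([np.cos(a),np.sin(a),0]);t=np.array([np.sin(a),-np.cos(a),0])
        print([grip,round(d@x*1000,1),round(d@t*1000,1),round(-d[2]*1000,1),0,0,round(-dy/n,3)],end=', ' if i%10<9 else '\n')
    print()
E
python3 - <<'E'
from h import *
plan([0.597,0.098,0.25],144,30,0)
E
```

```text
[0, np.float64(20.1), np.float64(-20.9), np.float64(0.1), 0, 0, np.float64(-0.076)], [0, np.float64(21.6), np.float64(-19.3), np.float64(0.1), 0, 0, np.float64(-0.076)], [0, np.float64(23.0), np.float64(-17.6), np.float64(0.1), 0, 0, np.float64(-0.076)], [0, np.float64(24.3), np.float64(-15.8), np.float64(0.1), 0, 0, np.float64(-0.076)], [0, np.float64(25.4), np.float64(-13.9), np.float64(0.1), 0, 0, np.float64(-0.076)], [0, np.float64(26.4), np.float64(-12.0), np.float64(0.1), 0, 0, np.float64(-0.076)], [0, np.float64(27.2), np.float64(-10.0), np.float64(0.1), 0, 0, np.float64(-0.076)], [0, np.float64(27.9), np.float64(-7.9), np.float64(0.1), 0, 0, np.float64(-0.076)], [0, np.float64(28.4), np.float64(-5.7), np.float64(0.1), 0, 0, np.float64(-0.076)], [0, np.float64(28.8), np.float64(-3.6), np.float64(0.1), 0, 0, np.float64(-0.076)]
[0, np.float64(29.0), np.float64(-1.4), np.float64(0.1), 0, 0, np.float64(-0.076)], [0, np.float64(29.0), np.float64(0.8), np.float64(0.1), 0, 0, np.float64(-0.076)], [0, np.float64(28.8), np.float64(3.0), np.float64(0.1), 0, 0, np.float64(-0.076)], [0, 
[... 715 characters left out ...]
0.1), 0, 0, np.float64(-0.076)], [0, np.float64(18.9), np.float64(22.0), np.float64(0.1), 0, 0, np.float64(-0.076)], [0, np.float64(17.2), np.float64(23.3), np.float64(0.1), 0, 0, np.float64(-0.076)], [0, np.float64(15.4), np.float64(24.6), np.float64(0.1), 0, 0, np.float64(-0.076)], [0, np.float64(13.5), np.float64(25.7), np.float64(0.1), 0, 0, np.float64(-0.076)], [0, np.float64(11.5), np.float64(26.6), np.float64(0.1), 0, 0, np.float64(-0.076)], [0, np.float64(9.4), np.float64(27.4), np.float64(0.1), 0, 0, np.float64(-0.076)], [0, np.float64(7.3), np.float64(28.0), np.float64(0.1), 0, 0, np.float64(-0.076)], [0, np.float64(5.2), np.float64(28.5), np.float64(0.1), 0, 0, np.float64(-0.076)]
```

Call:
drive_tool(
  moves=[
    [0,20,-21,0,0,0,-0.076],
    [0,21.5,-19.5,0,0,0,-0.076],
    [0,23,-17.5,0,0,0,-0.076],
    [0,24,-16,0,0,0,-0.076],
    [0,25.5,-14,0,0,0,-0.076],
    [0,26.5,-12,0,0,0,-0.076],
    [0,27,-10,0,0,0,-0.076],
    [0,28,-8,0,0,0,-0.076],
    [0,28.5,-5.5,0,0,0,-0.076],
    [0,29,-3.5,0,0,0,-0.076],
  ],
)

```text
time: 1.83
position: [0.307, -0.4023, 0.2535]
orientation: [180.0, 0.0, 57.7]
ft_force: [0.3, -1.3, -0.5]
finger_gap: 0.002
```

Call:
drive_tool(
  moves=[
    [0,29,-1.5,0,0,0,-0.076],
    [0,29,1,0,0,0,-0.076],
    [0,29,3,0,0,0,-0.076],
    [0,28.5,5,0,0,0,-0.076],
    [0,28,7.5,0,0,0,-0.076],
    [0,27.5,9.5,0,0,0,-0.076],
    [0,26.5,11.5,0,0,0,-0.076],
    [0,25.5,13.5,0,0,0,-0.076],
    [0,24.5,15.5,0,0,0,-0.076],
    [0,23.5,17,0,0,0,-0.076],
  ],
)

```text
time: 2.67
position: [0.4513, -0.1507, 0.2536]
orientation: [180.0, 0.0, 101.2]
ft_force: [-0.3, 0.3, -0.2]
finger_gap: -0.0
```

Call:
drive_tool(
  moves=[
    [0,22,19,0,0,0,-0.076],
    [0,20.5,20.5,0,0,0,-0.076],
    [0,19,22,0,0,0,-0.076],
    [0,17,23.5,0,0,0,-0.076],
    [0,15.5,24.5,0,0,0,-0.076],
    [0,13.5,25.5,0,0,0,-0.076],
    [0,11.5,26.5,0,0,0,-0.076],
    [0,9.5,27.5,0,0,0,-0.076],
    [0,7,28,0,0,0,-0.076],
    [0,5,28.5,0,0,0,-0.076],
  ],
)

```text
time: 3.5
position: [0.5946, 0.101, 0.2534]
orientation: [-180.0, 0.0, 144.7]
ft_force: [0.2, -0.7, 1.0]
finger_gap: 0.002
```

```bash
cat >> h.py <<'E'
def look(names,cams=('wrist','top'),tag=''):
    for n in cams:
        f=grab_frame(n); save(f,n+tag)
        for t in names:
            r=spot_point(t,f)
            print(n,t,[(np.round(d['position'],4).tolist(),round(d['p'],2)) for d in r[:3]])
E
python3 - <<'E'
from h import *
s=robot.sense(); print(s['joints'])
look(['bolt_axis','handle_grip','lever_tab','strap_point','fixture','stop_track','part_cup'],tag='1')
look(['bolt_axis','handle_grip','lever_tab'],cams=['scene'],tag='1')
E
```

```text
[ 10.75835588  30.57063754 -39.73119754  92.84371544  21.16623531
  64.31190842  20.37808072]
wrist bolt_axis [([0.5751, 0.1413, 0.0606], 0.88)]
wrist handle_grip [([0.5, 0.0386, 0.051], 0.88)]
wrist lever_tab [([0.5664, 0.1211, 0.0784], 0.93)]
wrist strap_point [([0.6339, 0.133, 0.0404], 0.88)]
wrist fixture [([0.5747, 0.1381, 0.0023], 0.77), ([0.636, 0.1341, 0.0215], 0.59)]
wrist stop_track []
wrist part_cup [([0.5917, 0.055, 0.004], 0.96)]
top bolt_axis [([0.415, -0.2836, 0.0042], 0.22)]
top handle_grip []
top lever_tab []
top strap_point []
top fixture []
top stop_track [([0.4983, 0.2384, 0.0015], 0.18)]
top part_cup []
scene bolt_axis [([0.5709, 0.1366, 0.0598], 0.74)]
scene handle_grip [([0.4975, 0.0359, 0.0567], 0.81)]
scene lever_tab [([0.5639, 0.1215, 0.0797], 0.41)]
```

View pics/wrist1.png

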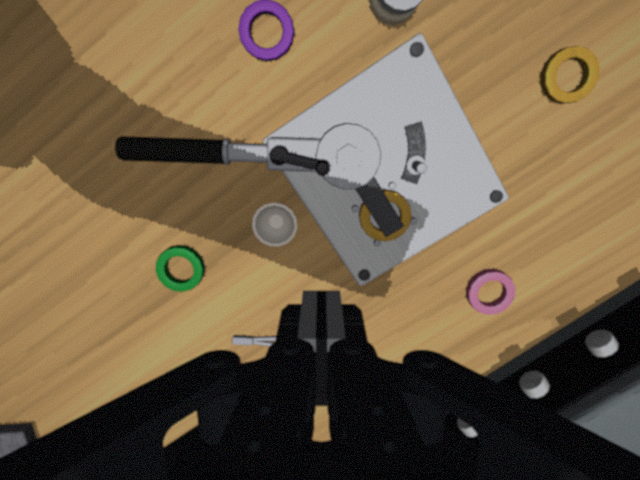

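In the wrist view the tab top is at (322,167), the pivot at (280,155), the bolt head at (348,156), the stop pin's top at (417,163) and the cup at (275,224). I'll measure these through the calibration.

Run:
```python
from h import *
f=grab_frame('wrist')
print([k for k in f], f['fx'],f['cx'],f['cy'])
T=f['T']
def ray(u,v,z):
    d=T[:3,:3]@np.array([(u-f['cx'])/f['fx'],-(v-f['cy'])/f['fy'],-1]); o=T[:3,3]
    return o+d*(z-o[2])/d[2]
P=dict(tab=(322,166,.084),piv=(280,155,.064),head=(348,156,.062),pin=(417,162,.048),g1=(118,148,.053),g2=(226,152,.053),ring=(385,215,.031),strapend=(394,228,.04))
R={k:ray(*v) for k,v in P.items()}
for k,v in R.items(): print(k,np.round(v,4))
b=R['head'][:2]; g=R['g1'][:2]-b; hx=g/np.linalg.norm(g);hy=np.array([-hx[1],hx[0]])
print('handle ang',np.degrees(np.arctan2(*hx[::-1])),np.linalg.norm(g))
for k,v in R.items(): print(k, np.round((v[:2]-b)@hx*1000,1),np.round((v[:2]-b)@hy*1000,1), np.degrees(np.arctan2(v[1]-b[1],v[0]-b[0])).round(1),np.linalg.norm(v[:2]-b).round(4))
im=cv2.resize(f['image'][100:250,220:470],None,fx=3.2,fy=3.2,interpolation=cv2.INTER_CUBIC);cv2.imwrite('pics/crop1.png',im[:,:,::-1])
```

```text
['image', 'fx', 'fy', 'cx', 'cy', 'T', 'shot'] 425.0983127719751 321.0310317214232 236.16276480445134
tab [0.5644 0.1216 0.084 ]
piv [0.5425 0.1001 0.064 ]
head [0.5716 0.1396 0.062 ]
pin [0.6073 0.1797 0.048 ]
g1 [0.4691 0.0039 0.053 ]
g2 [0.5178 0.0673 0.053 ]
ring [0.6328 0.1372 0.031 ]
strapend [0.6436 0.1373 0.04  ]
handle ang -127.06111000123212 0.17006506740911212
tab 18.7 5.1 -111.8 0.0194
piv 49.0 0.5 -126.4 0.049
head 0.0 0.0 0.0 0.0
pin -53.5 4.3 48.3 0.0537
g1 170.1 -0.0 -127.1 0.1701
g2 90.2 0.6 -126.7 0.0902
ring -34.9 50.2 -2.3 0.0612
strapend -41.6 58.8 -1.8 0.072
```

View pics/crop1.png

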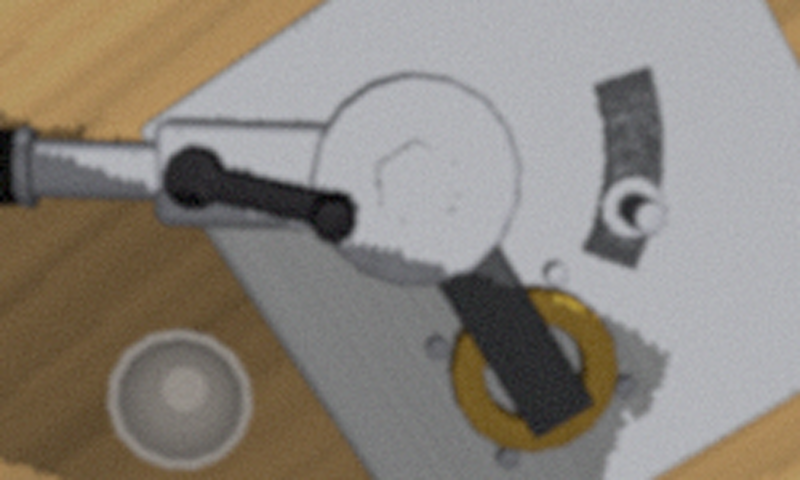

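Call:
drive_tool(
  moves=[
    [0,0,1.5,32,0,0,0],
    [0,0,0,32,0,0,0],
    [0,0,0,32,0,0,0],
    [0,0,0,32,0,0,0],
    [0,0,0,25,0,0,0],
    [0,0,0,8,0,0,0],
    [0,0,0,0,0,0,0],
  ],
)

```text
time: 5.13
position: [0.5937, 0.1009, 0.0904]
orientation: [-179.8, -0.1, 144.6]
ft_force: [0.3, -0.3, 0.5]
finger_gap: -0.003
```

Run:
```python
from h import *
look(['lever_tab'],cams=['wrist','scene'],tag='2')
print(robot.sense()['ft_force'],robot.sense()['position'])
```

```text
wrist lever_tab [([0.5707, 0.1204, 0.0786], 0.66)]
scene lever_tab [([0.5637, 0.1212, 0.0796], 0.45)]
[ 0.78855334 -0.09403305  0.62704121] [0.5958753  0.10164246 0.094156  ]
```

View pics/wrist2.png

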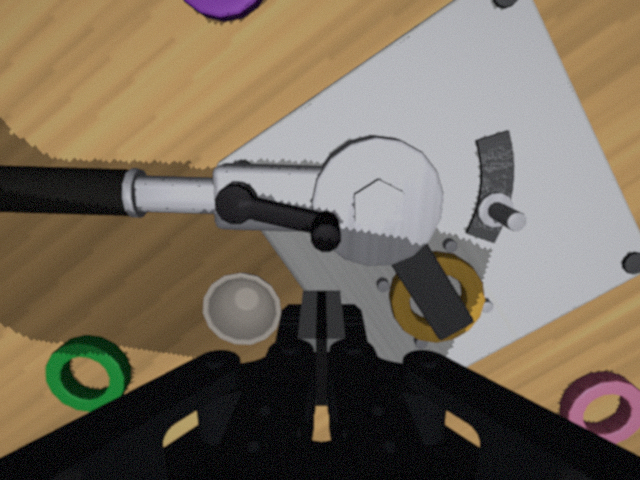

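The tab is at (326,230), directly ahead of the closed fingertips at (321,295). I'll advance gently.

Call:
drive_tool(
  moves=[
    [0,6,0,0,0,0,0],
    [0,6,0,0,0,0,0],
    [0,3,0,0,0,0,0],
    [0,1,0,0,0,0,0],
    [0,0,0,0,0,0,0],
  ],
)

```text
time: 5.75
position: [0.5815, 0.1109, 0.0927]
orientation: [180.0, 0.0, 144.6]
ft_force: [-0.3, 0.9, -0.0]
finger_gap: 0.0
```

Call:
drive_tool(
  moves=[
    [0,1,0,0,0,0,0],
    [0,1,0,0,0,0,0],
    [0,1,0,0,0,0,0],
    [0,1,0,0,0,0,0],
  ],
)

```text
time: 6.08
position: [0.579, 0.1127, 0.0924]
orientation: [180.0, 0.0, 144.5]
ft_force: [3.3, -0.6, 0.3]
finger_gap: 0.002
```

Call:
drive_tool(
  moves=[
    [0,1,0,0,0,0,0],
    [0,1,0,0,0,0,0],
    [0,1,0,0,0,0,0],
  ],
)

```text
time: 6.33
position: [0.5761, 0.1146, 0.0924]
orientation: [180.0, 0.0, 144.5]
ft_force: [2.0, -0.5, 0.9]
finger_gap: 0.002
```

Run:
```python
from h import *
look(['lever_tab'],cams=['wrist'],tag='3')
print(robot.sense()['ft_force'],robot.sense()['position'])
```

```text
wrist lever_tab [([0.5625, 0.1234, 0.0763], 0.88)]
[ 0.38728277 -0.85821409 -0.44562168] [0.57562261 0.11466878 0.09224639]
```

View pics/wrist3.png

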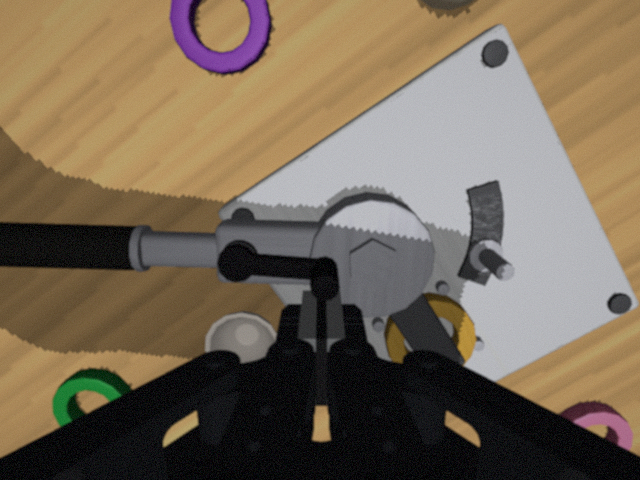

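The finger is touching the tab at (325,280), with a force of about 3 N. I'll keep going.

Call:
drive_tool(
  moves=[
    [0,1,0,0,0,0,0],
    [0,1,0,0,0,0,0],
    [0,1,0,0,0,0,0],
  ],
)

```text
time: 6.68
position: [0.5734, 0.1163, 0.0922]
orientation: [-180.0, -0.0, 144.5]
ft_force: [-0.8, -1.0, -0.5]
finger_gap: -0.001
```

Call:
drive_tool(
  moves=[
    [0,1,0,0,0,0,0],
    [0,1,0,0,0,0,0],
    [0,1,0,0,0,0,0],
    [0,0,0,0,0,0,0],
  ],
)

```text
time: 7.02
position: [0.5709, 0.1182, 0.0923]
orientation: [-180.0, -0.0, 144.6]
ft_force: [0.5, 0.9, 0.1]
finger_gap: 0.001
```

Run:
```python
from h import *
look(['lever_tab'],cams=['wrist'],tag='4')
print(robot.sense()['ft_force'],robot.sense()['position'])
```

```text
wrist lever_tab [([0.556, 0.1318, 0.0757], 0.98)]
[ 0.17321474  0.82333281 -0.24221939] [0.57111547 0.11801649 0.09230998]
```

View pics/wrist4.png

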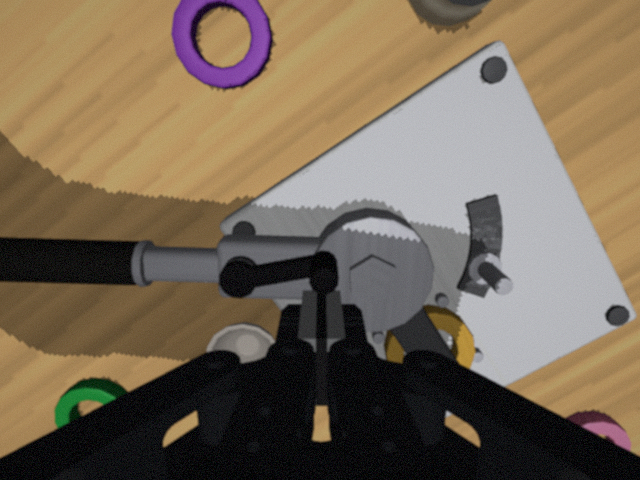

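The lever has flipped: the tab is now at (322,268), past the pivot line on the far side. I'll retreat, then move over the grip.

Call:
drive_tool(
  moves=[
    [0,-8,0,0,0,0,0],
    [0,-8,0,-10,0,0,0],
    [0,0,0,-30,0,0,0],
    [0,0,0,-30,0,0,0],
    [0,0,0,-30,0,0,0],
    [50,0,0,0,0,0,0],
  ],
)

```text
time: 7.62
position: [0.5871, 0.1096, 0.1979]
orientation: [179.6, 0.3, 144.5]
ft_force: [0.7, 1.1, 0.2]
finger_gap: 0.127
```

Run:
```python
from h import *
look(['lever_tab','bolt_axis','handle_grip'],cams=['wrist'],tag='5')
plan([0.497,0.040,0.19],53,18,50)
```

```text
wrist lever_tab [([0.5562, 0.1297, 0.0798], 0.83)]
wrist bolt_axis [([0.5753, 0.1444, 0.0584], 0.81)]
wrist handle_grip [([0.5013, 0.041, 0.0495], 0.59)]
[50, np.float64(1.7), np.float64(-5.9), np.float64(0.1), 0, 0, np.float64(0.089)], [50, np.float64(1.2), np.float64(-6.0), np.float64(0.1), 0, 0, np.float64(0.089)], [50, np.float64(0.7), np.float64(-6.1), np.float64(0.1), 0, 0, np.float64(0.089)], [50, np.float64(0.1), np.float64(-6.1), np.float64(0.1), 0, 0, np.float64(0.089)], [50, np.float64(-0.4), np.float64(-6.1), np.float64(0.1), 0, 0, np.float64(0.089)], [50, np.float64(-0.9), np.float64(-6.1), np.float64(0.1), 0, 0, np.float64(0.089)], [50, np.float64(-1.5), np.float64(-6.0), np.float64(0.1), 0, 0, np.float64(0.089)], [50, np.float64(-2.0), np.float64(-5.8), np.float64(0.1), 0, 0, np.float64(0.089)], [50, np.float64(-2.5), np.float64(-5.6), np.float64(0.1), 0, 0, np.float64(0.089)], [50, np.float64(-3.0), np.float64(-5.4), np.float64(0.1), 0, 0, np.float64(0.089)]
[50, np.float64(-3.5), np.float64(-5.1), np.float64(0.1), 0, 0, np.float64(0.089)], [50, np.float64(-3.9), np.float64(-4.7), np.float64(0.1), 0, 0, np.float64(0.089)], [50, np.float64(-4.3), np.float64(-4.4), np.float64(0.1), 0, 0, np.float64(0.089)], [50, np.float64(-4.7), np.float64(-4.0), np.float64(0.1), 0, 0, np.float64(0.089)], [50, np.float64(-5.0), np.float64(-3.6), np.float64(0.1), 0, 0, np.float64(0.089)], [50, np.float64(-5.3), np.float64(-3.1), np.float64(0.1), 0, 0, np.float64(0.089)], [50, np.float64(-5.6), np.float64(-2.6), np.float64(0.1), 0, 0, np.float64(0.089)], [50, np.float64(-5.8), np.float64(-2.1), np.float64(0.1), 0, 0, np.float64(0.089)],
```

View pics/wrist5.png

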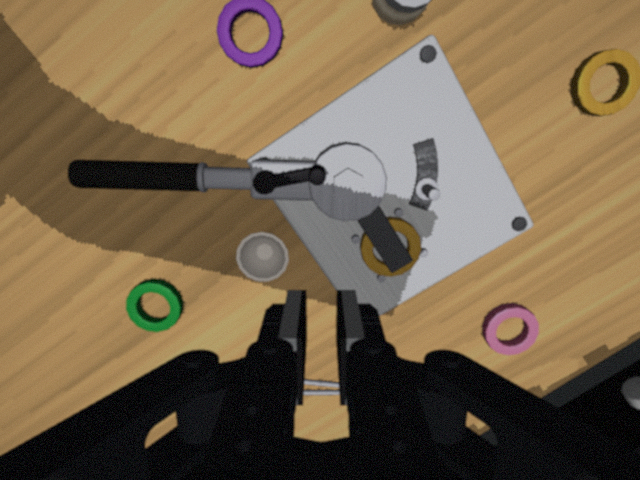

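The tab is at (318,173), clearly on the loosening side of the pivot at (263,182), and the bolt hasn't turned. Next I'll move over the grip.

Call:
drive_tool(
  moves=[
    [50,1.5,-6,0,0,0,0.089],
    [50,1,-6,0,0,0,0.089],
    [50,0.5,-6,0,0,0,0.089],
    [50,0,-6,0,0,0,0.089],
    [50,-0.5,-6,0,0,0,0.089],
    [50,-1,-6,0,0,0,0.089],
    [50,-1.5,-6,0,0,0,0.089],
    [50,-2,-6,0,0,0,0.089],
    [50,-2.5,-5.5,0,0,0,0.089],
    [50,-3,-5.5,0,0,0,0.089],
  ],
)

```text
time: 8.65
position: [0.5357, 0.0699, 0.1909]
orientation: [-179.9, 0.0, 93.3]
ft_force: [0.4, -0.4, -0.8]
finger_gap: 0.584
```

Call:
drive_tool(
  moves=[
    [50,-3.5,-5,0,0,0,0.089],
    [50,-4,-4.5,0,0,0,0.089],
    [50,-4.5,-4.5,0,0,0,0.089],
    [50,-4.5,-4,0,0,0,0.089],
    [50,-5,-3.5,0,0,0,0.089],
    [50,-5.5,-3,0,0,0,0.089],
    [50,-5.5,-2.5,0,0,0,0.089],
    [50,-6,-2,0,0,0,0.089],
    [50,0,0,0,0,0,0],
  ],
)

```text
time: 9.4
position: [0.4966, 0.0385, 0.1912]
orientation: [-179.9, 0.2, 52.5]
ft_force: [0.2, 0.2, 0.1]
finger_gap: 0.587
```

Run:
```python
from h import *
look(['lever_tab','bolt_axis','handle_grip','part_cup'],cams=['wrist'],tag='6')
s=robot.sense();print(s['position'],s['orientation'],s['joints'],s['finger_gap'])
```

```text
wrist lever_tab [([0.5546, 0.1279, 0.08], 0.9)]
wrist bolt_axis []
wrist handle_grip [([0.4976, 0.0389, 0.052], 0.81)]
wrist part_cup [([0.5931, 0.0551, -0.0001], 0.77)]
[0.4982409  0.03992826 0.19197998] [-1.79976069e+02  6.93981152e-03  5.28965316e+01] [  0.62099828  22.70588738 -14.61992474 112.73216478   7.82951317
  45.51479687 -55.51840023] 0.5875348639576385
```

View pics/wrist6.png

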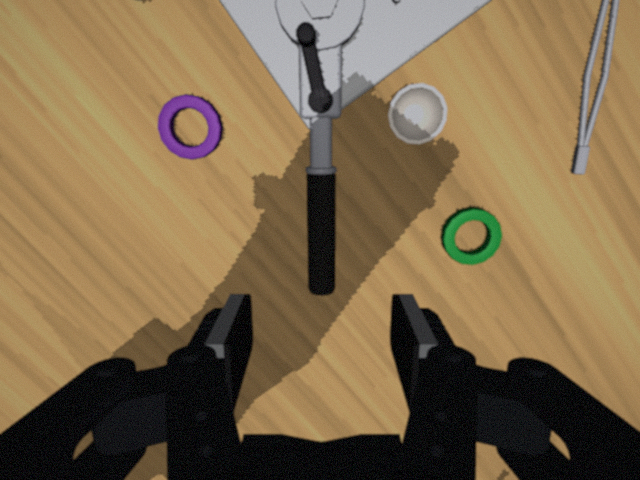

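The grip runs along x≈321 and is centred between the jaws. I'll descend to straddle it.

Call:
drive_tool(
  moves=[
    [50,0,0,30,0,0,0],
    [50,0,0,30,0,0,0],
    [50,0,0,30,0,0,0],
    [50,0,0,25,0,0,0],
    [50,0,0,14,0,0,0],
    [50,0,0,6,0,0,0],
    [50,0,0,0,0,0,0],
    [50,0,0,0,0,0,0],
  ],
)

```text
time: 10.32
position: [0.4984, 0.0399, 0.0576]
orientation: [-180.0, -0.0, 52.8]
ft_force: [0.9, -1.1, 0.6]
finger_gap: 0.586
```

Run:
```python
from h import *
look(['handle_grip'],cams=['wrist','scene'],tag='7')
s=robot.sense();print(s['position'],s['orientation'],s['ft_force'])
```

```text
wrist handle_grip [([0.5017, 0.0392, 0.0521], 0.6)]
scene handle_grip [([0.5005, 0.0359, 0.0581], 0.55)]
[0.49870361 0.0396985  0.05834551] [ 1.79921879e+02 -7.92884806e-02  5.27568032e+01] [-0.06786583 -0.39518023  0.35163405]
```

View pics/wrist7.png

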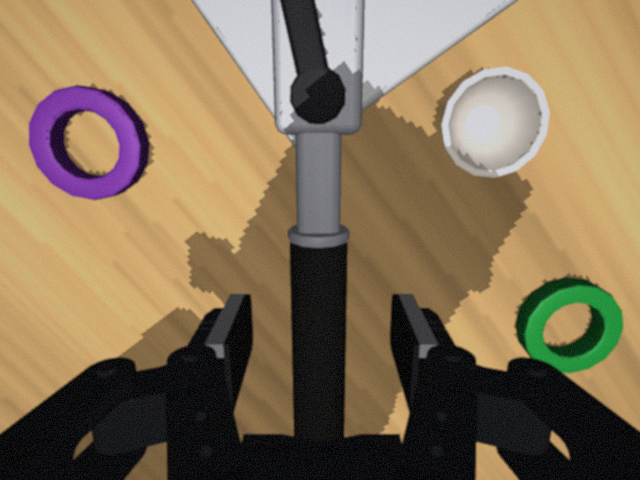

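Call:
drive_tool(
  moves=[
    [50,0,6,0,0,0,0],
    [50,0,5,0,0,0,0],
    [50,0,2,0,0,0,0],
    [50,0,2,0,0,0,0],
    [50,0,1,0,0,0,0],
  ],
)

```text
time: 10.93
position: [0.5108, 0.0298, 0.0573]
orientation: [-180.0, 0.0, 52.7]
ft_force: [-1.7, 1.7, 0.4]
finger_gap: 0.583
```

Call:
drive_tool(
  moves=[
    [50,0,2,0,0,0,-0.016],
    [50,0,2,0,0,0,-0.016],
    [50,0,2,0,0,0,-0.016],
    [50,0,2,0,0,0,-0.016],
    [50,0,2,0,0,0,-0.016],
  ],
)

```text
time: 11.35
position: [0.5191, 0.024, 0.0573]
orientation: [-180.0, 0.0, 57.4]
ft_force: [-0.4, 1.3, 0.2]
finger_gap: 0.58
```

Call:
drive_tool(
  moves=[
    [50,0,2,0,0,0,-0.016],
    [50,0,2,0,0,0,-0.016],
    [50,0,2,0,0,0,-0.016],
    [50,0,2,0,0,0,-0.016],
    [50,0,2,0,0,0,-0.016],
  ],
)

```text
time: 11.77
position: [0.5277, 0.0189, 0.0573]
orientation: [180.0, 0.0, 62.0]
ft_force: [-0.2, 1.5, 0.7]
finger_gap: 0.581
```

Run:
```python
from h import *
look(['strap_point','lever_tab'],cams=['wrist','scene'],tag='8')
s=robot.sense();print(s['position'],s['orientation'],s['ft_force'])
```

```text
wrist strap_point []
wrist lever_tab []
scene strap_point []
scene lever_tab [([0.5538, 0.1256, 0.0832], 0.57)]
[0.52748295 0.01893628 0.05731567] [1.79995639e+02 6.93684058e-03 6.19066811e+01] [ 0.15358049 -0.03622011 -0.1409809 ]
```

View pics/wrist8.png

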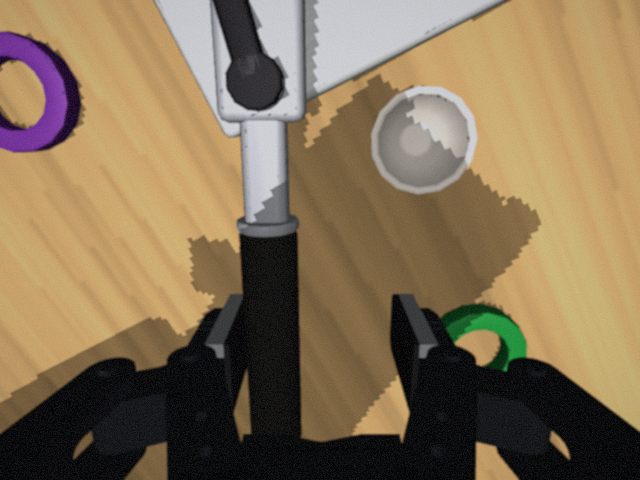

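The left pad is on the grip and the handle is idling. I'll continue the arc.

Call:
drive_tool(
  moves=[
    [50,0,2,0,0,0,-0.016],
    [50,0,2,0,0,0,-0.016],
    [50,0,2,0,0,0,-0.016],
    [50,0,2,0,0,0,-0.016],
    [50,0,2,0,0,0,-0.016],
  ],
)

```text
time: 12.48
position: [0.5366, 0.0146, 0.0573]
orientation: [-180.0, -0.0, 66.6]
ft_force: [0.2, 0.6, 0.8]
finger_gap: 0.586
```

Call:
drive_tool(
  moves=[
    [50,0,2,0,0,0,-0.016],
    [50,0,2,0,0,0,-0.016],
    [50,0,2,0,0,0,-0.016],
    [50,0,2,0,0,0,-0.016],
    [50,0,2,0,0,0,-0.016],
  ],
)

```text
time: 12.9
position: [0.5459, 0.0109, 0.0573]
orientation: [-180.0, -0.0, 71.2]
ft_force: [-0.7, 0.3, -0.1]
finger_gap: 0.584
```

Call:
drive_tool(
  moves=[
    [50,0,2,0,0,0,-0.016],
    [50,0,2,0,0,0,-0.016],
    [50,0,2,0,0,0,-0.016],
    [50,0,2,0,0,0,-0.016],
    [50,0,2,0,0,0,-0.016],
  ],
)

```text
time: 13.32
position: [0.5546, 0.0089, 0.0572]
orientation: [-179.9, -0.0, 75.8]
ft_force: [-4.2, 5.4, 1.3]
finger_gap: 0.587
```

Call:
drive_tool(
  moves=[
    [50,0,2,0,0,0,-0.016],
    [50,0,2,0,0,0,-0.016],
    [50,0,2,0,0,0,-0.016],
    [50,0,2,0,0,0,-0.016],
    [50,0,2,0,0,0,-0.016],
  ],
)

```text
time: 13.73
position: [0.5641, 0.0067, 0.057]
orientation: [-179.9, -0.0, 80.4]
ft_force: [-4.5, 4.5, 0.6]
finger_gap: 0.582
```

Run:
```python
from h import *
look(['strap_point','lever_tab','handle_grip'],cams=['wrist','scene','top'],tag='9')
s=robot.sense();print(s['position'],s['orientation'],s['ft_force'])
im=cv2.imread('pics/scene9.png')[200:300,290:460];cv2.imwrite('pics/crop9.png',cv2.resize(im,None,fx=4.5,fy=4.5,interpolation=cv2.INTER_CUBIC))
im=cv2.imread('pics/top9.png')[150:300,150:350];cv2.imwrite('pics/crop9t.png',cv2.resize(im,None,fx=3.8,fy=3.8,interpolation=cv2.INTER_CUBIC))
```

```text
wrist strap_point []
wrist lever_tab [([0.5918, 0.0546, 0.0008], 0.35)]
wrist handle_grip [([0.5512, 0.0167, 0.0499], 0.8)]
scene strap_point [([0.6306, 0.146, 0.0387], 0.83)]
scene lever_tab [([0.5561, 0.1205, 0.0764], 0.61)]
scene handle_grip [([0.5522, 0.0166, 0.0586], 0.87)]
top strap_point []
top lever_tab []
top handle_grip []
[0.56448608 0.00629677 0.05708514] [-1.79931545e+02 -1.09224298e-02  8.02979923e+01] [-4.62970397  3.06517986 -0.71894519]
```

View pics/crop9.png

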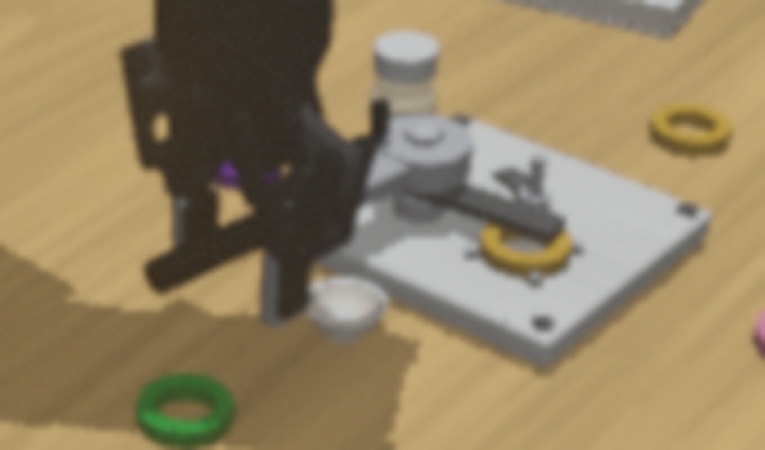

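View pics/crop9t.png

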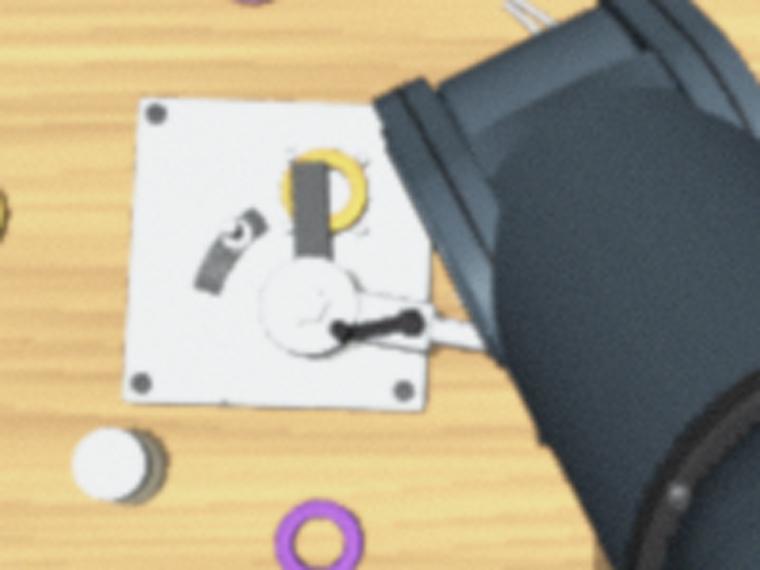

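The ratchet has caught and the strap has moved about 0.13 rad. The pin is about 27° further on, so I'll continue with a small inward correction.

Call:
drive_tool(
  moves=[
    [50,0.4,2.1,0,0,0,-0.017],
    [50,0.4,2.1,0,0,0,-0.017],
    [50,0.4,2.1,0,0,0,-0.017],
    [50,0.4,2.1,0,0,0,-0.017],
    [50,0.4,2.1,0,0,0,-0.017],
  ],
)

```text
time: 14.75
position: [0.5747, 0.0063, 0.057]
orientation: [-179.9, 0.0, 85.2]
ft_force: [-5.1, 1.5, 1.1]
finger_gap: 0.585
```

Call:
drive_tool(
  moves=[
    [50,0.4,2.1,0,0,0,-0.017],
    [50,0.4,2.1,0,0,0,-0.017],
    [50,0.4,2.1,0,0,0,-0.017],
    [50,0.4,2.1,0,0,0,-0.017],
    [50,0.4,2.1,0,0,0,-0.017],
  ],
)

```text
time: 15.17
position: [0.5851, 0.007, 0.057]
orientation: [-179.9, 0.1, 90.0]
ft_force: [-5.4, 0.0, 0.9]
finger_gap: 0.584
```

Call:
drive_tool(
  moves=[
    [50,0.4,2.1,0,0,0,-0.017],
    [50,0.4,2.1,0,0,0,-0.017],
    [50,0.4,2.1,0,0,0,-0.017],
    [50,0.4,2.1,0,0,0,-0.017],
  ],
)

```text
time: 15.5
position: [0.5934, 0.0082, 0.0569]
orientation: [-179.8, 0.1, 93.9]
ft_force: [-5.4, -1.2, 2.0]
finger_gap: 0.583
```

Run:
```python
from h import *
look(['strap_point','handle_grip'],cams=['scene','top'],tag='10')
s=robot.sense();print(s['position'],s['orientation'],s['ft_force'])
im=cv2.imread('pics/top10.png')[150:300,150:350];cv2.imwrite('pics/crop10t.png',cv2.resize(im,None,fx=3.8,fy=3.8,interpolation=cv2.INTER_CUBIC))
```

```text
scene strap_point [([0.6262, 0.1567, 0.0355], 0.67)]
scene handle_grip [([0.5784, 0.0124, 0.0569], 0.91), ([0.5959, -0.3632, -0.0056], 0.36)]
top strap_point [([0.6363, 0.1579, 0.0413], 0.62)]
top handle_grip [([0.5899, -0.361, -0.0009], 0.5)]
[0.5939301  0.00818381 0.05703906] [-1.79901021e+02  1.01663339e-01  9.38386213e+01] [-3.87275319 -3.08090833  1.2413452 ]
```

View pics/crop10t.png

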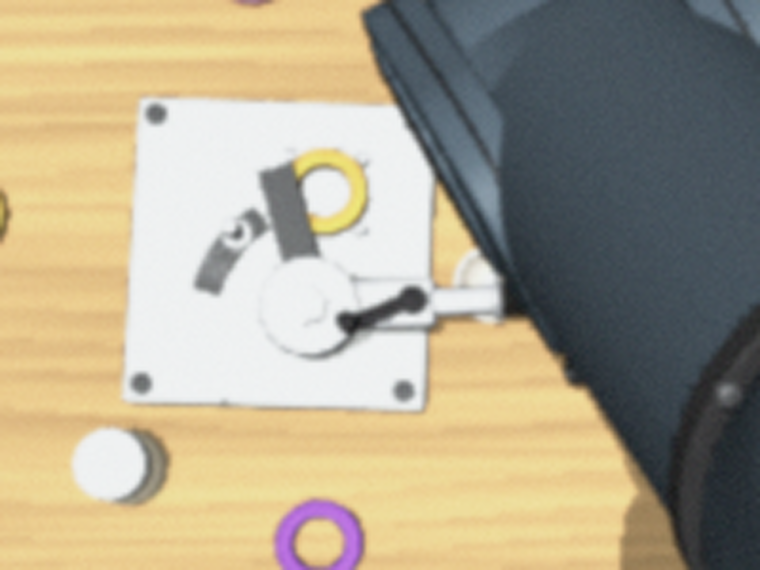

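The strap edge at (268,200) is roughly 10 mm short of the pin at (237,232). I'll go slower from here.

Call:
drive_tool(
  moves=[
    [50,0.3,1.5,0,0,0,-0.012],
    [50,0.3,1.5,0,0,0,-0.012],
    [50,0.3,1.5,0,0,0,-0.012],
    [50,0.3,1.5,0,0,0,-0.012],
    [50,0.3,1.5,0,0,0,-0.012],
  ],
)

```text
time: 16.22
position: [0.601, 0.0098, 0.0569]
orientation: [-179.8, 0.1, 97.3]
ft_force: [-4.2, -5.0, 1.8]
finger_gap: 0.589
```

Call:
drive_tool(
  moves=[
    [50,0.2,1,0,0,0,-0.008],
    [50,0.2,1,0,0,0,-0.008],
    [50,0.2,1,0,0,0,-0.008],
  ],
)

```text
time: 16.47
position: [0.6038, 0.0107, 0.0569]
orientation: [-179.8, 0.1, 98.6]
ft_force: [-5.4, -4.2, 0.2]
finger_gap: 0.588
```

Call:
drive_tool(
  moves=[
    [50,0.2,1,0,0,0,-0.008],
    [50,0.2,1,0,0,0,-0.008],
    [50,0.2,1,0,0,0,-0.008],
  ],
)

```text
time: 16.72
position: [0.6067, 0.0117, 0.0568]
orientation: [-179.8, 0.1, 100.0]
ft_force: [-5.7, -4.9, 0.9]
finger_gap: 0.588
```

Run:
```python
from h import *
look(['strap_point','handle_grip'],cams=['scene','top'],tag='11')
s=robot.sense();print(s['position'],s['orientation'],s['ft_force'])
im=cv2.imread('pics/top11.png')[150:300,150:350];cv2.imwrite('pics/crop11t.png',cv2.resize(im,None,fx=3.8,fy=3.8,interpolation=cv2.INTER_CUBIC))
```

```text
scene strap_point [([0.6273, 0.1622, 0.0407], 0.58)]
scene handle_grip [([0.5909, 0.0146, 0.0581], 0.84)]
top strap_point [([0.6329, 0.1643, 0.0412], 0.56), ([0.5754, 0.14, -0.0011], 0.38)]
top handle_grip []
[0.60690433 0.01184721 0.05688656] [-1.79864260e+02  1.27006170e-01  1.00006407e+02] [-4.30793315 -4.66780568  0.8390648 ]
```

View pics/crop11t.png

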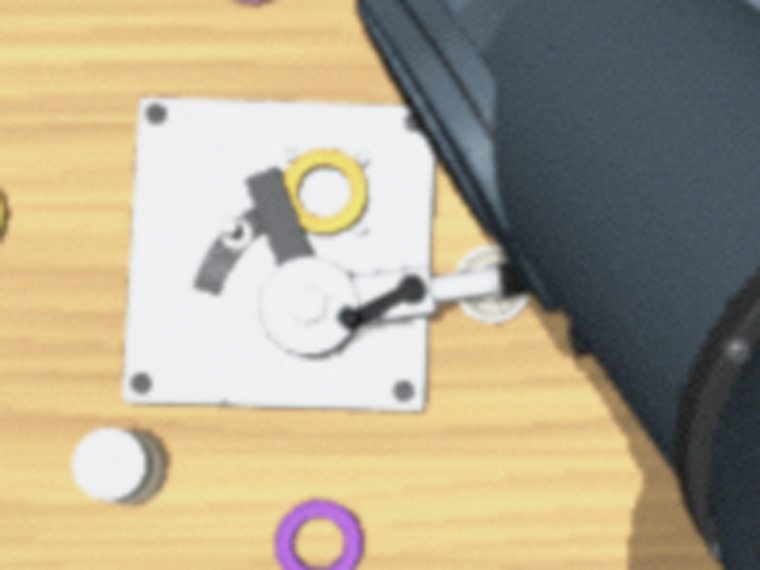

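Call:
drive_tool(
  moves=[
    [50,0.1,1,0,0,0,-0.008],
    [50,0,1,0,0,0,-0.008],
    [50,0,1,0,0,0,-0.008],
  ],
)

```text
time: 17.27
position: [0.6096, 0.0126, 0.0569]
orientation: [-179.8, 0.1, 101.4]
ft_force: [-5.6, -3.0, 0.1]
finger_gap: 0.586
```

Call:
drive_tool(
  moves=[
    [50,0,0.8,0,0,0,-0.006],
    [50,0.1,0.8,0,0,0,-0.006],
    [50,0,0.8,0,0,0,-0.006],
  ],
)

```text
time: 17.52
position: [0.612, 0.0133, 0.0568]
orientation: [-179.8, 0.1, 102.4]
ft_force: [-5.8, -3.4, 0.9]
finger_gap: 0.585
```

Call:
drive_tool(
  moves=[
    [50,0,0.7,0,0,0,-0.006],
    [50,0.1,0.7,0,0,0,-0.006],
  ],
)

```text
time: 17.68
position: [0.6134, 0.0137, 0.0568]
orientation: [-179.8, 0.1, 103.1]
ft_force: [-5.5, -3.4, 1.2]
finger_gap: 0.581
```

Run:
```python
from h import *
look(['strap_point','handle_grip'],cams=['scene','top'],tag='12')
s=robot.sense();print(s['position'],s['orientation'],s['ft_force'])
im=cv2.imread('pics/top12.png')[150:300,150:350];cv2.imwrite('pics/crop12t.png',cv2.resize(im,None,fx=3.8,fy=3.8,interpolation=cv2.INTER_CUBIC))
```

```text
scene strap_point [([0.6288, 0.1654, 0.0389], 0.57)]
scene handle_grip []
top strap_point [([0.629, 0.1675, 0.0396], 0.58), ([0.5946, 0.0206, 0.0557], 0.39)]
top handle_grip [([0.597, 0.0183, 0.0538], 0.87)]
[0.61348974 0.01377103 0.05685026] [-1.79858762e+02  1.00261979e-01  1.03109502e+02] [-4.14047673 -2.74707358  0.40445818]
```

View pics/crop12t.png

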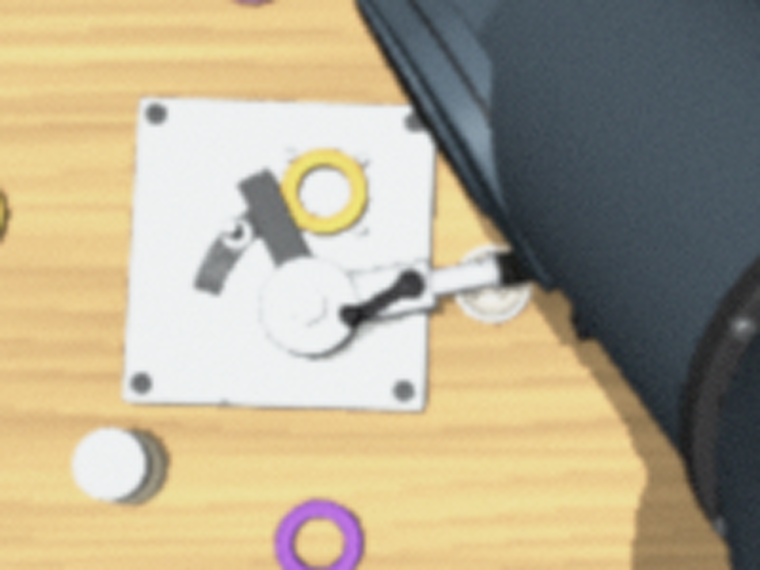

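The strap is now very close to the pin at (237,232). I'll use half-millimetre rows with force checks.

Call:
drive_tool(
  moves=[
    [50,0,0.6,0,0,0,-0.005],
    [50,0.1,0.6,0,0,0,-0.005],
  ],
)

```text
time: 18.15
position: [0.6145, 0.0142, 0.0569]
orientation: [-179.8, 0.1, 103.7]
ft_force: [-4.8, -3.9, 1.1]
finger_gap: 0.588
```

Call:
drive_tool(
  moves=[
    [50,0,0.6,0,0,0,-0.005],
    [50,0.1,0.6,0,0,0,-0.005],
  ],
)

```text
time: 18.32
position: [0.6157, 0.0145, 0.0568]
orientation: [-179.8, 0.1, 104.3]
ft_force: [-4.4, -3.5, 0.5]
finger_gap: 0.586
```

Call:
drive_tool(
  moves=[
    [50,0,0.6,0,0,0,-0.005],
    [50,0.1,0.6,0,0,0,-0.005],
  ],
)

```text
time: 18.48
position: [0.6168, 0.015, 0.0568]
orientation: [-179.8, 0.1, 104.8]
ft_force: [-4.8, -3.8, 0.1]
finger_gap: 0.586
```

Call:
drive_tool(
  moves=[
    [50,0,0.6,0,0,0,-0.005],
    [50,0.1,0.6,0,0,0,-0.005],
  ],
)

```text
time: 18.65
position: [0.618, 0.0154, 0.0569]
orientation: [-179.8, 0.1, 105.4]
ft_force: [-4.5, -3.6, 0.6]
finger_gap: 0.588
```

Call:
drive_tool(
  moves=[
    [50,0,0.6,0,0,0,-0.005],
    [50,0.1,0.6,0,0,0,-0.005],
  ],
)

```text
time: 18.82
position: [0.6191, 0.0158, 0.0568]
orientation: [-179.8, 0.1, 106.0]
ft_force: [-4.7, -3.1, 0.5]
finger_gap: 0.582
```

Run:
```python
from h import *
look(['strap_point','handle_grip'],cams=['top'],tag='13')
s=robot.sense();print(s['position'],s['orientation'],s['ft_force'])
im=cv2.imread('pics/top13.png')[170:270,190:310];cv2.imwrite('pics/crop13t.png',cv2.resize(im,None,fx=6,fy=6,interpolation=cv2.INTER_CUBIC))
```

```text
top strap_point []
top handle_grip [([0.6, 0.018, 0.0563], 0.81)]
[0.61920813 0.01578829 0.05686039] [-1.79857211e+02  9.04876327e-02  1.05973418e+02] [-5.46098764 -2.98664931  0.76619118]
```

View pics/crop13t.png

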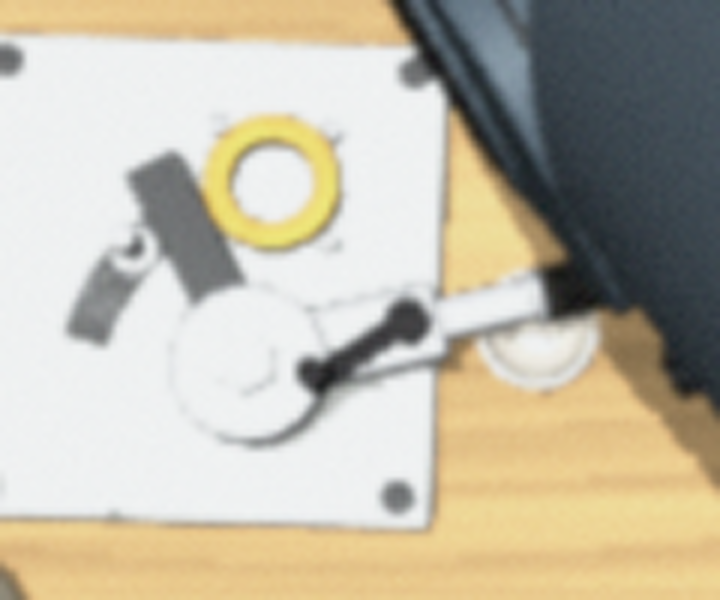

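Call:
drive_tool(
  moves=[
    [50,0,0.6,0,0,0,-0.005],
    [50,0.1,0.6,0,0,0,-0.005],
  ],
)

```text
time: 19.13
position: [0.6202, 0.0162, 0.0568]
orientation: [-179.8, 0.1, 106.6]
ft_force: [-4.0, -4.2, 0.6]
finger_gap: 0.586
```

Call:
drive_tool(
  moves=[
    [50,0,0.6,0,0,0,-0.005],
    [50,0.1,0.6,0,0,0,-0.005],
  ],
)

```text
time: 19.3
position: [0.6213, 0.0167, 0.0568]
orientation: [-179.8, 0.1, 107.1]
ft_force: [-5.5, -3.0, 0.8]
finger_gap: 0.589
```

Call:
drive_tool(
  moves=[
    [50,0,0.6,0,0,0,-0.005],
    [50,0.1,0.6,0,0,0,-0.005],
  ],
)

```text
time: 19.47
position: [0.6225, 0.0172, 0.0569]
orientation: [-179.8, 0.1, 107.7]
ft_force: [-4.1, -2.7, 0.7]
finger_gap: 0.588
```

Call:
drive_tool(
  moves=[
    [50,0,0.6,0,0,0,-0.005],
    [50,0.1,0.6,0,0,0,-0.005],
  ],
)

```text
time: 19.63
position: [0.6236, 0.0176, 0.0568]
orientation: [-179.8, 0.1, 108.3]
ft_force: [-4.7, -3.7, 1.0]
finger_gap: 0.589
```

Call:
drive_tool(
  moves=[
    [50,0,0.6,0,0,0,-0.005],
    [50,0.1,0.6,0,0,0,-0.005],
  ],
)

```text
time: 19.8
position: [0.6247, 0.0181, 0.0569]
orientation: [-179.8, 0.1, 108.9]
ft_force: [-5.1, -3.5, 1.0]
finger_gap: 0.59
```

Call:
drive_tool(
  moves=[
    [50,0,0.6,0,0,0,-0.005],
    [50,0.1,0.6,0,0,0,-0.005],
  ],
)

```text
time: 19.97
position: [0.6258, 0.0186, 0.0569]
orientation: [-179.8, 0.1, 109.4]
ft_force: [-4.5, -3.7, 1.0]
finger_gap: 0.584
```

Call:
drive_tool(
  moves=[
    [50,0,0.6,0,0,0,-0.005],
    [50,0.1,0.6,0,0,0,-0.005],
  ],
)

```text
time: 20.13
position: [0.6269, 0.0191, 0.0569]
orientation: [-179.8, 0.1, 110.0]
ft_force: [-5.5, -3.0, 0.2]
finger_gap: 0.588
```

Run:
```python
from h import *
look(['strap_point','handle_grip'],cams=['top','scene'],tag='14')
s=robot.sense();print(s['position'],s['orientation'],s['ft_force'])
im=cv2.imread('pics/top14.png')[170:270,190:310];cv2.imwrite('pics/crop14t.png',cv2.resize(im,None,fx=6,fy=6,interpolation=cv2.INTER_CUBIC))
```

```text
top strap_point [([0.6261, 0.172, 0.0433], 0.63), ([0.5745, 0.1371, -0.002], 0.22)]
top handle_grip [([0.6091, 0.0196, 0.054], 0.95), ([0.5891, -0.3615, -0.0013], 0.27)]
scene strap_point [([0.6238, 0.1727, 0.0435], 0.54), ([0.6353, 0.1379, 0.0245], 0.49)]
scene handle_grip [([0.6104, 0.019, 0.0593], 0.75), ([0.5716, 0.1374, 0.0024], 0.73)]
[0.62704793 0.01913051 0.05687343] [-1.79861396e+02  7.95181772e-02  1.09986912e+02] [-4.24340878 -2.78116925 -0.71220233]
```

View pics/crop14t.png

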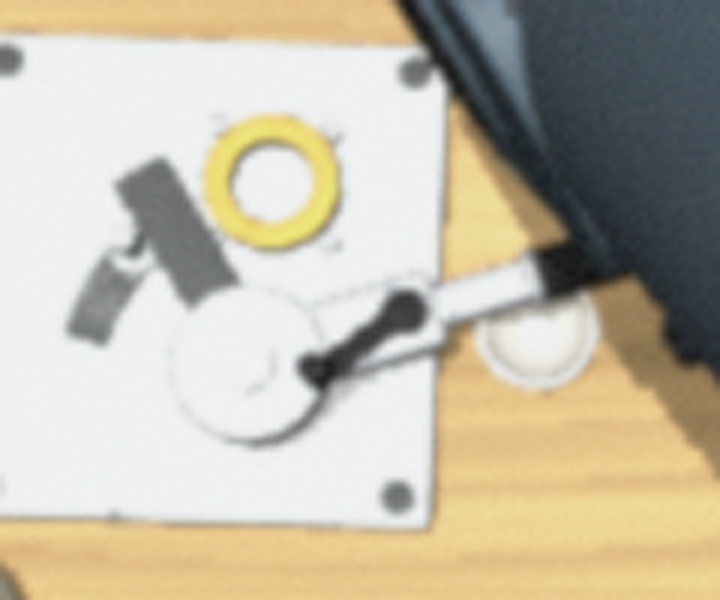

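Call:
drive_tool(
  moves=[
    [50,0,0.6,0,0,0,-0.005],
    [50,0.1,0.6,0,0,0,-0.005],
  ],
)

```text
time: 20.6
position: [0.628, 0.0196, 0.0568]
orientation: [-179.8, 0.1, 110.6]
ft_force: [-5.5, -3.1, 0.6]
finger_gap: 0.586
```

Call:
drive_tool(
  moves=[
    [50,0,0.6,0,0,0,-0.005],
    [50,0.1,0.6,0,0,0,-0.005],
  ],
)

```text
time: 20.77
position: [0.6291, 0.0201, 0.0568]
orientation: [-179.8, 0.1, 111.1]
ft_force: [-5.2, -3.6, 0.1]
finger_gap: 0.582
```

Call:
drive_tool(
  moves=[
    [50,0,0.6,0,0,0,-0.005],
    [50,0.1,0.6,0,0,0,-0.005],
  ],
)

```text
time: 20.93
position: [0.6301, 0.0206, 0.0568]
orientation: [-179.8, 0.1, 111.7]
ft_force: [-4.6, -3.1, 1.0]
finger_gap: 0.583
```

Call:
drive_tool(
  moves=[
    [50,0,0.6,0,0,0,-0.005],
    [50,0.1,0.6,0,0,0,-0.005],
  ],
)

```text
time: 21.1
position: [0.6309, 0.0211, 0.0568]
orientation: [-179.8, 0.1, 112.3]
ft_force: [-6.5, -3.7, 1.9]
finger_gap: 0.587
```

Call:
drive_tool(
  moves=[
    [50,0,0.3,0,0,0,-0.002],
  ],
)

```text
time: 21.18
position: [0.6311, 0.0212, 0.0568]
orientation: [-179.8, 0.1, 112.4]
ft_force: [-6.5, -3.6, 2.0]
finger_gap: 0.583
```

Call:
drive_tool(
  moves=[
    [50,0,0.3,0,0,0,-0.002],
  ],
)

```text
time: 21.27
position: [0.6313, 0.0212, 0.0568]
orientation: [-179.8, 0.1, 112.5]
ft_force: [-7.9, -4.1, 2.6]
finger_gap: 0.585
```

Call:
drive_tool(
  moves=[
    [50,0,0.3,0,0,0,-0.001],
  ],
)

```text
time: 21.35
position: [0.6314, 0.0213, 0.0567]
orientation: [-179.8, 0.1, 112.6]
ft_force: [-6.3, -3.0, 2.2]
finger_gap: 0.586
```

Call:
drive_tool(
  moves=[
    [50,0,0.2,0,0,0,0],
  ],
)

```text
time: 21.43
position: [0.6316, 0.0213, 0.0567]
orientation: [-179.8, 0.1, 112.6]
ft_force: [-7.0, -4.9, 2.9]
finger_gap: 0.588
```

Call:
drive_tool(
  moves=[
    [50,0,0.4,0,0,0,0],
  ],
)

```text
time: 21.52
position: [0.6319, 0.0214, 0.0567]
orientation: [-179.7, 0.1, 112.6]
ft_force: [-7.6, -3.6, 3.0]
finger_gap: 0.588
```

Call:
drive_tool(
  moves=[
    [50,0,0.3,0,0,0,0],
  ],
)

```text
time: 21.6
position: [0.6321, 0.0215, 0.0567]
orientation: [-179.7, 0.1, 112.6]
ft_force: [-9.2, -4.4, 3.0]
finger_gap: 0.585
```

Call:
drive_tool(
  moves=[
    [50,0,0,0,0,0,0],
  ],
)

```text
time: 21.68
position: [0.6321, 0.0215, 0.0567]
orientation: [-179.7, 0.1, 112.6]
ft_force: [-7.4, -3.9, 2.5]
finger_gap: 0.584
```

Call:
drive_tool(
  moves=[
    [50,0,0.4,0,0,0,0],
  ],
)

```text
time: 21.77
position: [0.6323, 0.0216, 0.0567]
orientation: [-179.7, 0.1, 112.6]
ft_force: [-8.8, -4.0, 3.4]
finger_gap: 0.585
```

Call:
drive_tool(
  moves=[
    [50,0,0.4,0,0,0,0],
  ],
)

```text
time: 21.85
position: [0.6326, 0.0216, 0.0567]
orientation: [-179.7, 0.1, 112.5]
ft_force: [-8.3, -4.7, 2.8]
finger_gap: 0.587
```

Call:
drive_tool(
  moves=[
    [50,0,0,0,0,0,0],
  ],
)

```text
time: 21.93
position: [0.6327, 0.0216, 0.0567]
orientation: [-179.7, 0.1, 112.5]
ft_force: [-7.5, -3.8, 3.8]
finger_gap: 0.588
```

Call:
drive_tool(
  moves=[
    [50,0,0,0,0,0,0],
  ],
)

```text
time: 22.02
position: [0.6327, 0.0217, 0.0567]
orientation: [-179.7, 0.1, 112.5]
ft_force: [-8.1, -4.9, 2.3]
finger_gap: 0.585
```

Run:
```python
from h import *
look(['strap_point','lever_tab'],cams=['top'],tag='15')
F=[]
for i in range(3):
    s=robot.sense();F.append(s['ft_force']);grab_frame('scene')
print(np.round(F,1),s['position'])
im=cv2.imread('pics/top15.png')[170:270,190:310];cv2.imwrite('pics/crop15t.png',cv2.resize(im,None,fx=6,fy=6,interpolation=cv2.INTER_CUBIC))
```

```text
top strap_point [([0.6265, 0.1738, 0.0425], 0.52)]
top lever_tab [([0.5709, 0.123, 0.0803], 0.59)]
[[-7.4 -4.3  3.2]
 [-7.3 -4.5  3.9]
 [-7.5 -4.1  3.5]] [0.63267867 0.02164031 0.0567066 ]
```

View pics/crop15t.png

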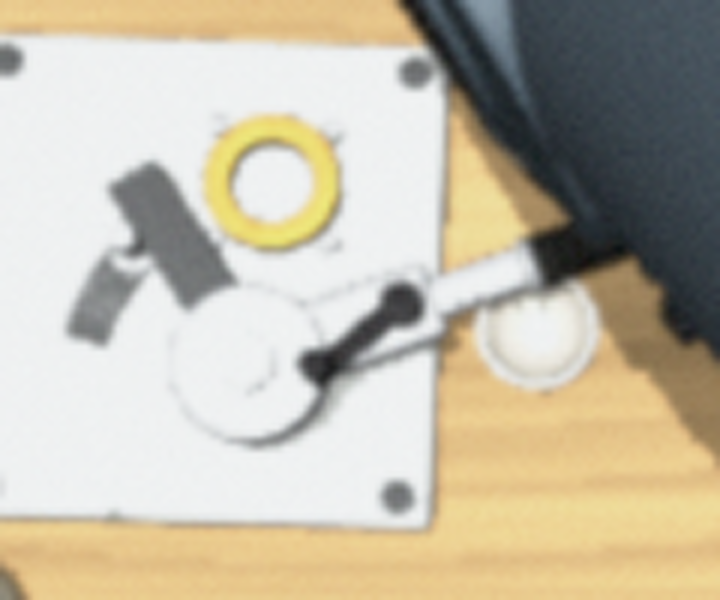

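The strap is visibly at the pin at (140,243), and motion has stalled while the force climbs. I'll press slightly more so the pin contact is unambiguous.

Call:
drive_tool(
  moves=[
    [50,0,0.5,0,0,0,0],
  ],
)

```text
time: 22.4
position: [0.633, 0.0217, 0.0567]
orientation: [-179.7, 0.1, 112.5]
ft_force: [-9.4, -5.2, 3.5]
finger_gap: 0.588
```

Call:
drive_tool(
  moves=[
    [50,0,0.5,0,0,0,0],
  ],
)

```text
time: 22.48
position: [0.6334, 0.0218, 0.0567]
orientation: [-179.7, 0.1, 112.5]
ft_force: [-8.9, -4.6, 2.9]
finger_gap: 0.587
```

Call:
drive_tool(
  moves=[
    [50,0,0.5,0,0,0,0],
  ],
)

```text
time: 22.57
position: [0.6337, 0.0219, 0.0567]
orientation: [-179.7, 0.1, 112.5]
ft_force: [-9.6, -4.6, 4.4]
finger_gap: 0.583
```

Call:
drive_tool(
  moves=[
    [50,0,0,0,0,0,0],
  ],
)

```text
time: 22.65
position: [0.6337, 0.022, 0.0566]
orientation: [-179.7, 0.1, 112.5]
ft_force: [-10.1, -4.7, 4.5]
finger_gap: 0.591
```

The torque about the bolt is about 1.4 N m against about 0.75 N m while turning, so roughly 11 N on the pin. That's clearly pressed, so I'll ease off, centre the jaws and lift.

Call:
drive_tool(
  moves=[
    [50,0,-2,0,0,0,0],
    [50,0,-4,0,0,0,0],
    [50,0,-6,0,0,0,0],
    [50,0,-6,0,0,0,0],
    [50,0,0,0,0,0,0],
  ],
)

```text
time: 23.07
position: [0.6188, 0.0169, 0.0575]
orientation: [180.0, 0.0, 112.6]
ft_force: [-0.1, 0.0, 0.1]
finger_gap: 0.587
```

Run:
```python
from h import *
look(['handle_grip'],cams=['wrist'],tag='16')
s=robot.sense();print(s['position'],s['ft_force'])
```

```text
wrist handle_grip [([0.6126, 0.0202, 0.0509], 0.89)]
[0.61975673 0.01750557 0.05761973] [ 0.2377078  -0.00246612  0.39342252]
```

View pics/wrist16.png

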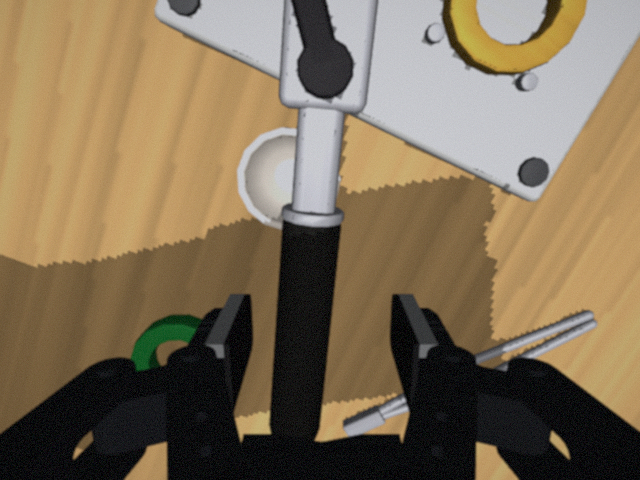

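The handle is clear of both pads, at x≈305 between 250 and 392, and the force is zero. I'll lift straight up.

Call:
drive_tool(
  moves=[
    [50,0,-3,-5,0,0,0],
    [50,0,0,-20,0,0,0],
    [50,0,0,-30,0,0,0],
    [50,0,0,-30,0,0,0],
    [50,0,0,-30,0,0,0],
    [50,0,0,-20,0,0,0],
    [50,0,0,0,0,0,0],
    [50,0,0,0,0,0,0],
  ],
)

```text
time: 23.83
position: [0.6173, 0.0166, 0.1939]
orientation: [179.8, 0.1, 112.6]
ft_force: [0.3, -0.1, 0.1]
finger_gap: 0.586
```

Run:
```python
from h import *
look(['strap_point','lever_tab','part_ring','bolt_axis'],cams=['wrist','top'],tag='17')
s=robot.sense();print(s['position'],s['ft_force'],s['time'])
im=cv2.imread('pics/top17.png')[130:300,130:360];cv2.imwrite('pics/crop17t.png',cv2.resize(im,None,fx=3.4,fy=3.4,interpolation=cv2.INTER_CUBIC))
```

```text
wrist strap_point []
wrist lever_tab [([0.5669, 0.1172, 0.0763], 0.91)]
wrist part_ring [([0.5684, -0.0441, -0.0022], 0.7), ([0.7617, 0.1772, -0.0007], 0.68)]
wrist bolt_axis []
top strap_point [([0.6279, 0.1754, 0.0398], 0.83)]
top lever_tab [([0.57, 0.1239, 0.082], 0.65)]
top part_ring [([0.759, 0.1803, -0.0008], 0.86), ([0.4559, 0.142, -0.0017], 0.73), ([0.6371, 0.1389, 0.0195], 0.52)]
top bolt_axis [([0.571, 0.1427, 0.0638], 0.9), ([0.6301, 0.3272, 0.0016], 0.56), ([0.6374, 0.1389, 0.0178], 0.25)]
[0.61645699 0.01642982 0.19189483] [ 0.08648695 -0.38725267 -0.00186466] 24.3333
```

View pics/wrist17.png

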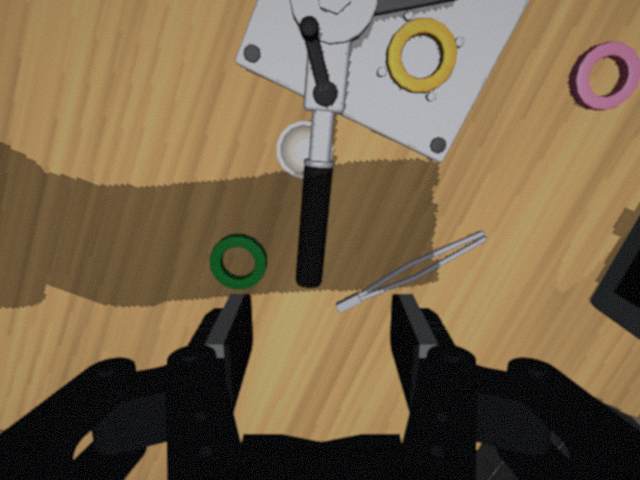

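View pics/crop17t.png

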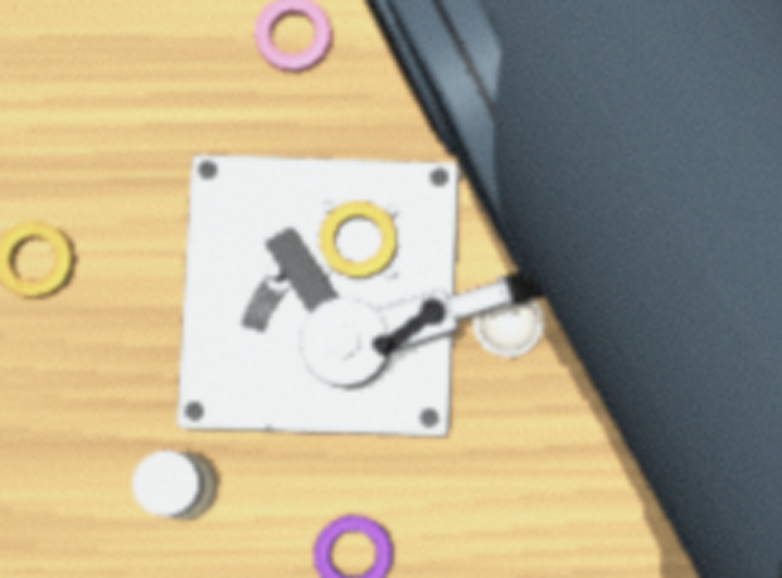

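The strap is off the ring and against the pin, the lever is on the loosening side, the ring is between its pins, and the gripper is clear. Handing in.

Run:
```python
from h import *
print(robot.finish_job())
```

```text
the job is handed in; nothing more can be done
None
```

The brass ring is free: the strap has been turned off it and left at its stop pin, and the job was handed in at about 24 s of the allowed 72 s. No verdict was reported.

- **Lever:** I pushed the tab across from the side with closed fingertips, reading at most about 3 N. It snapped over and was still on the loosening side in the last pictures.
- **Handle:** I swung it counter-clockwise with open jaws around the grip. The ratchet idled for roughly 0.3 rad, then caught. Turning took about 5 to 6 N.
- **Stop pin:** The push rose to about 11 N at the handle, which I estimate as about 11 N on the pin. I then eased off and lifted clear.

The last checks showed:
- **Strap:** it had turned about 0.59 rad by the network's strap point and looked to be against the pin.
- **Ring:** it lay between its four pins, about 65 mm from the bolt.
- **Bystanders:** the jar, cup and tweezers looked undisturbed. I did not check the screwdriver, loupe and dust brush again after the first picture, but the arm never worked near them.
- **Robot:** the gripper was about 0.13 m above the handle, with no force on it.

The pin force is inferred from noisy wrist readings (about ±1 N), since it could not be measured directly. The final wrist picture did not detect the strap or bolt axis, so the strap angle comes from the top camera alone.

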